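Blank off the can chute with its keyhole cover

TASK

The bin under the drop chute is going out to be emptied, so close the chute: push its flap shut, then take the yellow cover by its handle, slip its two keyholes over the headed studs on the sloping face and, keeping it pressed against the sprung buffers, slide it down the slope until it is fully home and locked behind the heads, and let go. Feel for the studs, whose strip is seldom centred, and do not force the cover against the chute. Leave the cans, the tray and the mallet alone.

Things in the scene. Friction and masses are not known exactly. Their poses are not given: they have to be found in the camera images.
- face: Sloping grey face of the fixed drop chute, 225 mm up the slope by 250 mm wide, inclined 30 deg, looking up and away from the robot. Origin in the middle of its surface, 125 mm above the bench; x points up the slope (towards the robot), y along the face (to the robot's right), z straight out of it. Mouth: x -70 to +40, y -66 to +66 mm. Besides flap, studs and buffers nothing stands proud of it.
- stud_line (a point): Nominal midpoint on the face between two steel headed studs that stand out along z (face x = +62, y = 0, z = 0 mm; axes of the face). Studs 160 mm apart in y; shank 7 mm, head 14 mm wide, head's underside 8 and flat top 11.5 mm above the face. Their strip has slotted holes: the pair sits up to 14 mm to either side (not measured: feel or look); x is exact.
- buffer (a point): Top of one of two black sprung buffers, 14 mm wide, in line with the studs (face x = +62, y = +40 and -40 mm; this is the +40 one). They stand 7.5 mm proud and can be pressed almost flush: 1 N each to start, then 1 N more per mm each. They push the cover out against the stud heads.
- flap (a joint): Hinge of the pale metal flap in the mouth, rad: 0 is shut (at a stop, its top 1 mm below the face), growing as its lower edge swings out; starts 0.35 to 0.7 open. The hinge line runs along the face's y at x = +43 mm, 3 mm below the surface; the flap reaches 108 mm down from it, 126 mm wide, 4 mm thick. It stays where it is left; 2 to 3 N moves it.
- flap_push (a point): A point on the flap's outer surface, on its middle line, 65 mm from the hinge line: a good place to push.
- cover: Yellow cover plate, loose, lying on the bench left or right of the chute, handle up: 170 mm (x) by 210 mm (y), 4 mm thick, 0.3 to 0.45 kg. Origin at the middle of its underside; z points out of the handle side; x to the edge with the keyholes, which goes up the slope. The cover's origin lies at face x = +16 mm when the entry holes are over the heads, and at face x = 0 when home.
- entry (a point): Midpoint between the two entry holes, on the cover's underside (cover x = +46 mm). Keyholes at cover y = -80 and +80 mm, right through: an eight-sided entry hole 18 mm across, narrowing by 45 deg bevels into a slot 9.5 mm wide towards +x that ends with the shank's axis at cover x = +62 mm.
- handle (a point): Centre of the handle bar of the cover: a black bar 12 mm (x) by 14 mm (z), along the cover's y, 96 mm clear between its posts; at x = +30, y = 0, z = +44 mm of the cover.
- slots (a point): Midpoint between the closed ends of the slots where the shanks lie home, on the cover's underside (cover x = +62, y = 0, z = 0 mm; axes of the cover). To slide behind the heads it must be less than 4 mm above the face; once home and let go it rides up to about 4 mm.
- can_red: Empty red soda can, 66 mm wide, 115 mm tall, standing in the tray; origin under its middle. Leave alone.
- can_blue: Empty blue soda can, 66 mm wide, 115 mm tall, standing on the bench before the robot; origin under its middle. Leave alone.
- tray: Purple plastic sorting tray 140 x 220 x 50 mm; origin under its middle. Leave alone.
- mallet: Small wooden mallet lying on the bench to the left, 230 mm long, head 45 mm thick and 85 mm wide; origin on the bench under the handle, near the middle. Leave alone.

How it is judged:
On the way, in this order (a step that is already met when the one before it is completed fails the run):
1. the flap is shut (value of joint flap below 0.08 rad), for 0.1 s.
2. the cover is down over the stud heads, its entry holes round them (value of joint flap below 0.08 rad and x of slots in the frame of face between 0.071 and 0.085 m and z of slots in the frame of face between -0.003 and 0.0065 m and y of slots in the frame of face between -0.018 and 0.018 m).
At the end, for the whole second after the job is handed in: Flap shut (0.08 rad). Cover flat on the sloping face (0.07 rad), locked behind both stud heads: shanks at the closed slot ends within 3.5 mm along the slope, underside there under 6.5 mm off the face, within 18 mm of centred sideways, at rest, let go (value of joint flap below 0.08 rad and x of slots in the frame of face between 0.058 and 0.0655 m and z of slots in the frame of face between -0.003 and 0.0065 m and y of slots in the frame of face between -0.018 and 0.018 m and angle between the z axis of cover and the z axis of face, either way round below 0.07 rad and linear speed of cover below 0.02 m/s and contact force between the fingers and cover below 0.1 N); the robot touches nothing.
It fails at once if the cover is forced against the chute or its studs with more than 40 N (contact force between cover and chute above 40 N).
It fails at once if a can, the tray or the mallet is moved by more than 25 mm or tipped (distance of any of can_red, can_blue, tray, mallet from where it was at the start of the episode above 0.025 m or angle between any of can_red, can_blue, tray's own z axis and vertical above 0.3 rad).
It also fails if it takes over 72 s, if anything falls off the work surface, if the arm or the gripper's body presses on something with over 40 N, if the wrist force passes 120 N, or if a joint passes its speed limit or range.

ROBOT

A 6-joint arm with a two-finger parallel gripper is mounted at the origin on the work surface. World frame = base frame: x ahead of the robot, y to its left, z up, the work surface at z = 0. Lengths are in m, angles in rad, forces in N, time in s.
With the tool pointing down it reaches from about 0.35 to 0.875 m from the base axis. Payload 4.2 kg.
Tool frame: the origin (TCP) lies at the centre of the arm's flange, where the gripper is bolted on; the fingertips stand 182 mm ahead of it and the grasp point (between the pads) lies 164 mm ahead of it; z points along the fingers, y is the direction in which the jaws open and shut (so a half turn about z gives the same grasp; the last joint's range is limited). The gripper opens to 87 mm and grips with 3 to 60 N. Pads are 19 mm wide; open, the fingers measure 117 mm over their backs; the gripper's body (75 mm by 190 mm) begins 51 mm behind the grasp point.
Start: joints at [-0.906, 0.385, 0.008, 0, -1.194, -0.259], TCP at [0.247, -0.574, 0.405] pointing down, gripper open.
Joint ranges: [-3.14, 3.14], [-1.21, 2.06], [-1.07, 1.41], [-3.16, 2.05], [-2.99, -0.16], [-3.1, 3.1]. Speed limits (rad/s): [2.79, 2.79, 3.14, 3.14, 3.14, 3.14].

INTERFACE

Orientations are given as [roll, pitch, yaw] about the fixed x, y, z axes, in that order (R = Rz(yaw) Ry(pitch) Rx(roll)).
In Python, from workcell import env, claw, planner, capture, order gives the robot as it stands. Calls block until the motion is done:
- env.move_to(position, orientation): joint-space move of the TCP to a pose.
- env.movel(position, feed=0.15, frame=None, force_limit=None): straight line of the TCP; frame=None keeps the orientation; feed is the mean speed in m/s. With force_limit (N) it stops when the force on the tool has changed by that much, and returns True; else False.
- env.set_joints(angles): joint-space move.
- claw.gripper_to(opening, force=None): finger opening in m; force is the grip in N (None keeps the last); returns when the fingers have stopped.
- env.pause(seconds).
- planner.ik(position, orientation): joint angles nearest the present ones, or None.
- env.observe(): the state.
- capture(name): name is "side" or "top" or "wrist"; returns a dict with "img" (400x640x3 uint8, blue, green, red), "z_map" (400x640 float32, m along the optical axis (not along the pixel's ray), 0 where there is no reading), "camera_matrix" (3x3 intrinsics, pixels), "R" (3x3) and "t" (3): a world point X has camera coordinates R X + t. Camera axes: x right, y down, z forward; pixel columns grow to the right and rows downward; lengths in m; the calibration is good to about 2 mm. A picture is of the moment at which its call begins.
A pose or a line that the arm cannot do raises env.PlanningError and nothing moves.
- order.hand_in(): hands the job in, once; it reports no verdict.
The state is a dict: "t": time; "joints": joint angles; "qvel": joint speeds; "tau": joint torques, N m; "tool_pos": TCP position; "eef_rot": TCP orientation; "contact_force": force on the tool from outside, world axes, zero at the start; "wrist_torque": the same for the moment, N m; "width": finger opening in m.
Only numpy, scipy, OpenCV 4.12 (cv2) and the standard library are available. Lean on these libraries where they do the work, as an engineer would, in place of code of your own. Each camera call takes 0.05 s, during which the arm holds its last target.

## Working session

There is one attempt and no reset: what is moved stays moved. The work goes in short steps, each a Python script; the robot and the scene stay as the last script left them, time stands still between calls to the robot, and variables do not carry over. Pictures are saved under pics/ and viewed, and the job is handed in when it is done.

```bash
ls; mkdir -p pics; python3 - <<'E'
from workcell import env, claw, planner, capture, order
import cv2,numpy as np
s=env.observe();print(s)
for n in("side","top","wrist"):
    c=capture(n);cv2.imwrite(f"pics/{n}0.png",c["img"]);np.savez(f"pics/{n}0.npz",**c)
    print(n,c["camera_matrix"].tolist(),c["R"].tolist(),c["t"].tolist())
E
```

```text
pics
{'t': 0.0, 'joints': array([-9.06400429e-01,  3.85513085e-01,  6.59677221e-03, -5.09951659e-04,
       -1.19401571e+00, -2.58604727e-01]), 'qvel': array([ 0.00021983,  0.00088293,  0.00071541, -0.00108727, -0.00128992,
        0.00044808]), 'tau': array([-4.53357634e-04, -3.90662599e+01,  1.87403977e+01,  4.21992168e+00,
        1.09994930e-02, -2.03876466e-04]), 'tool_pos': array([ 0.24665808, -0.57402163,  0.40367243]), 'eef_rot': array([ 3.13940677e+00, -8.81511450e-05, -2.73598952e+00]), 'contact_force': array([-0.49773059,  0.03548359, -0.02190238]), 'wrist_torque': array([ 0.00719108, -0.02309284, -0.00358004]), 'width': 0.08709303538005017}
side [[417.86739383213586, 0.0, 312.6378823342191], [0.0, 417.86739383213586, 196.94581941936372], [0.0, 0.0, 1.0]] [[-0.9883215242237712, -0.1519928052421049, -0.010897335024535902], [-0.08667425727567414, 0.6195283795472929, -0.7801744420712687], [0.1253321103377409, -0.770118675328771, -0.6254670958796694]] [0.6187147562668276, 0.10090743892125043, 1.281337864338608]
top [[417.05011089400284, 0.0, 324.0163950488377], [0.0, 417.05011089400284, 201.42989971914366], [0.0, 0.0, 1.0]] [[0.015462582264850195, -0.9997222656522341, 0.017784828052764306], [-0.9946682156710966, -0.017193337479354504, -0.10168347889405463], [0.10196101845008891, -0.016117714027884825, -0.9946578155381557]] [0.07201644035952795, 0.6227407622573586, 1.0269826134226132]
wrist [[302.5796892750531, 0.0, 323.35920485929296], [0.0, 302.5796892750531, 198.1564424275095], [0.0, 0.0, 1.0]] [[-0.39477789014173653, 0.9187741993289003, 0.002094779887230732], [0.8898645178784458, 0.38178656353580775, 0.2497602044451413], [0.2286734730487976, 0.10046387684663372, -0.9683054539620976]] [0.6246486280915208, -0.029899655829390415, 0.3896305681353543]
```

View pics/side0.png

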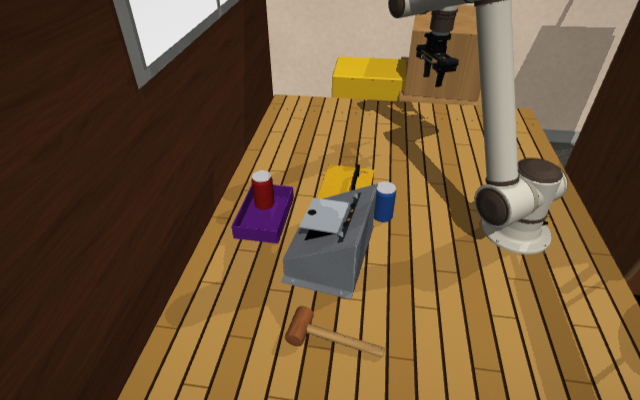

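View pics/top0.png

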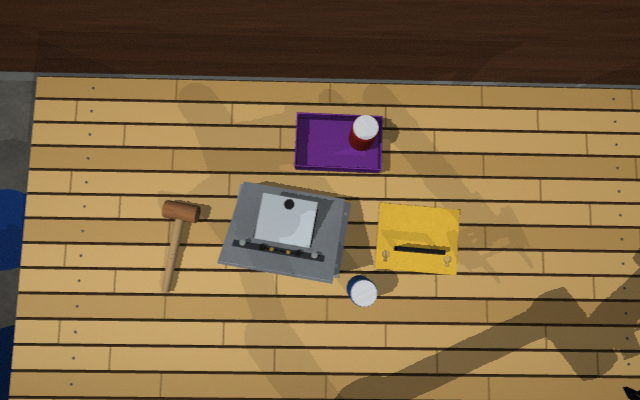

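View pics/wrist0.png

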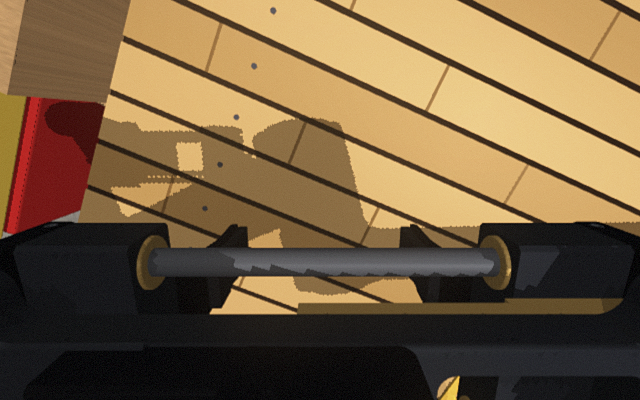

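Side and top views show the chute (top view around px 285,232), with its flap open. The cover lies to the robot's right (418,240) with the handle up and its keyholes on the robot-side edge. Next I'll zoom in and measure.

```bash
cat > h.py <<'E'
import numpy as np,cv2
def W(c,u,v,z=None):
    K=c["camera_matrix"];u=np.asarray(u,float);v=np.asarray(v,float)
    if z is None: z=c["z_map"][v.astype(int),u.astype(int)]
    p=np.stack([(u-K[0,2])/K[0,0]*z,(v-K[1,2])/K[1,1]*z,z],-1)
    return (p-c["t"])@c["R"]
def P(c,X):
    q=np.asarray(X)@c["R"].T+c["t"];K=c["camera_matrix"]
    return np.stack([K[0,0]*q[...,0]/q[...,2]+K[0,2],K[1,1]*q[...,1]/q[...,2]+K[1,2]],-1)
E
python3 - <<'E'
from h import *
c=dict(np.load('pics/top0.npz'))
im=c["img"]
a=cv2.resize(im[175:290,210:355],None,fx=5,fy=5,interpolation=cv2.INTER_CUBIC);cv2.imwrite('pics/chz.png',a)
a=cv2.resize(im[190:285,365:470],None,fx=6,fy=6,interpolation=cv2.INTER_CUBIC);cv2.imwrite('pics/cvz.png',a)
for u,v in[(242,225),(230,255),(335,270),(345,205),(250,188),(290,260),(285,215),(262,230),(310,235),(290,205),(420,225),(420,249),(420,265),(400,210),(450,215),(240,310),(362,293),(500,300)]:
    print(u,v,W(c,u,v).round(4))
E
```

```text
242 225 [0.5542 0.2698 0.1299]
230 255 [0.4872 0.2855 0.1732]
335 270 [0.4482 0.0508 0.002 ]
345 205 [0.6162 0.0268 0.0007]
250 188 [0.646  0.2626 0.0799]
290 260 [0.4781 0.1566 0.1638]
285 215 [0.5779 0.1718 0.1401]
262 230 [0.5431 0.2222 0.1436]
310 235 [0.5335 0.1143 0.1469]
290 205 [0.6011 0.1612 0.1373]
420 225 [ 0.5671 -0.1689  0.0025]
420 249 [ 0.5054 -0.1567  0.05  ]
420 265 [ 0.4641 -0.1678  0.0038]
400 210 [ 0.6052 -0.1166  0.004 ]
450 215 [ 0.5944 -0.2475  0.0035]
240 310 [0.3449 0.2897 0.0041]
362 293 [ 0.4035 -0.0069  0.112 ]
500 300 [ 3.779e-01 -3.744e-01  1.000e-04]
```

View pics/chz.png

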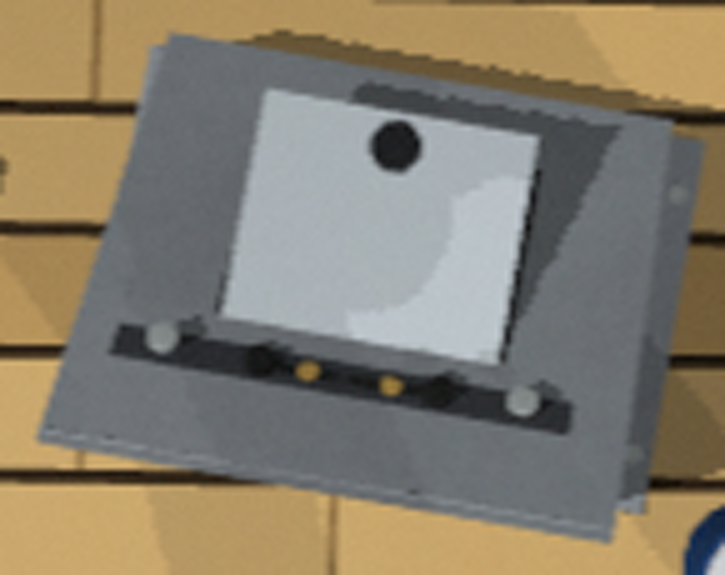

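View pics/cvz.png

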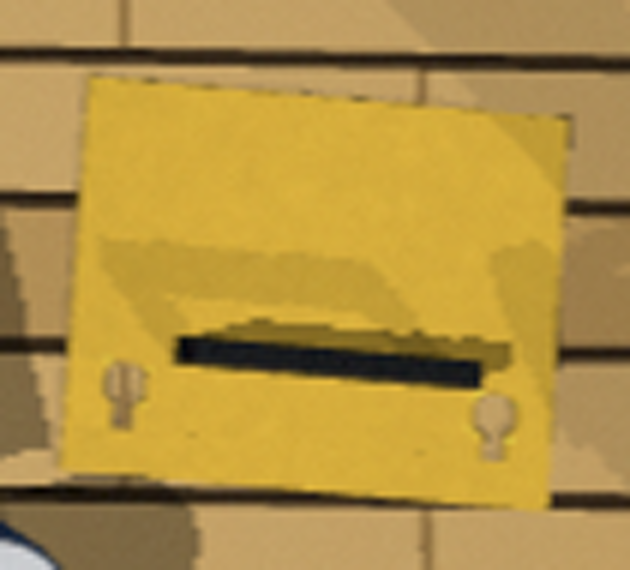

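```bash
cat >> h.py <<'E'
from scipy.optimize import least_squares
from scipy.spatial.transform import Rotation as Ro
def Rface(yaw): # columns face axes; yaw=0 -> x_f towards -X up slope
    x=np.array([-np.cos(np.pi/6),0,.5]);z=np.array([.5,0,np.cos(np.pi/6)]);y=np.cross(z,x)
    return Ro.from_euler('z',yaw).as_matrix()@np.stack([x,y,z],1)
def Rcov(yaw):
    return Ro.from_euler('z',yaw).as_matrix()@np.array([[-1,0,0],[0,-1,0],[0,0,1.]])
def fit(c,pts,pix,Rf,z0,x0):
    f=lambda p:(P(c,np.array(pts)@Rf(p[2]).T+[p[0],p[1],z0])-pix).ravel()
    r=least_squares(f,x0);return r.x,r.fun.reshape(-1,2)
E
python3 - <<'E'
from h import *
c=dict(np.load('pics/top0.npz'))
g=lambda a,s,o:(np.array(a)+.5)/s-.5+o
fp=g([(172,33),(672,120),(612,540),(38,440)],5,(210,175))
# far-left: face x=-112.5, left => y=-125
F=np.array([(-.1125,-.125,0),(-.1125,.125,0),(.1125,.125,0),(.1125,-.125,0)])
p,r=fit(c,F,fp,Rface,.125,[.55,.16,0]);print('face',p,r.round(2).tolist())
def inray(px,zf,p):
    R=Rface(p[2]);o=np.array([p[0],p[1],.125])
    a=W(c,px[0],px[1],.5);b=W(c,px[0],px[1],1.5);a=(a-o)@R;b=(b-o)@R
    return a+(b-a)*(zf-a[2])/(b[2]-a[2])
for n,q,z in[('sL',(162,336),.0115),('sR',(523,401),.0115),('o1',(308,371),.003),('o2',(391,385),.003),('b1',(262,360),.0075),('b2',(440,392),.0075)]:
    print(n,inray(g(q,5,(210,175)),z,p).round(4))
cp=g([(90,75),(570,118),(550,508),(62,470)],6,(365,190))
C=np.array([(-.085,-.105,.004),(-.085,.105,.004),(.085,.105,.004),(.085,-.105,.004)])
q,r=fit(c,C,cp,Rcov,0,[.55,-.16,0]);print('cov',q,r.round(2).tolist())
hb=g([(177,350),(481,375)],6,(365,190));h=np.array([q[0],q[1],0])+Rcov(q[2])@[.03,0,.051]
print('handle pred',h,P(c,h),'seen',hb.mean(0))
# plane fit depth on face left margin & right margin
m=[]
for v in range(175,290):
  for u in range(210,355):
    X=W(c,u,v); f=(X-[p[0],p[1],.125])@Rface(p[2])
    if abs(f[0])<.1 and .075<abs(f[1])<.115 and abs(f[0]-.062)>.02: m.append(f)
m=np.array(m);print('resid z on face',np.median(m[:,2]),np.linalg.lstsq(np.c_[m[:,:2],np.ones(len(m))],m[:,2],rcond=None)[0])
E
```

```text
face [ 0.5481591   0.17227703 -0.15706893] [[-0.36, 0.04], [0.15, 0.25], [0.4, -0.02], [-0.22, -0.24]]
sL [ 0.0596 -0.0838  0.0115]
sR [0.0604 0.0765 0.0115]
o1 [ 0.0596 -0.0191  0.003 ]
o2 [0.0593 0.018  0.003 ]
b1 [ 0.0606 -0.0393  0.0075]
b2 [0.0609 0.04   0.0075]
cov [ 0.53297855 -0.16214416 -0.06789612] [[-0.02, 0.05], [-0.03, -0.31], [0.01, 0.36], [0.04, -0.11]]
handle pred [ 0.50304768 -0.16010884  0.051     ] [421.4913682  249.98886587] seen [419.41666667 250.        ]
resid z on face 0.0011199577104010743 [-0.13228117  0.02214341 -0.00781931]
```

```bash
cat >> h.py <<'E'
FP=np.array([0.5482,0.1723,.125]);FY=-0.1571
CP=np.array([0.5330,-0.1621,0]);CY=-0.0679
def tool(Rf,s=1,tilt=0):  # tool z = -z of frame, y_t = s*x ; tilt about frame y
    x,y,z=Rf.T
    R=np.stack([np.cross(s*x,-z),s*x,-z],1)
    return Ro.from_rotvec(tilt*y).as_matrix()@R
def rpy(R): return Ro.from_matrix(R).as_euler('xyz')
def tcp(pt,R,d=.164): return np.asarray(pt)-d*R[:,2]
E
python3 - <<'E'
from h import *
from workcell import env,planner
Rf=Rface(FY);Rc=Rcov(CY)
for s in(1,-1):
    R=tool(Rf,s)
    for n,pt,d in[('flap',(-.022,0,-.001),.182),('flaphi',(-.022,0,.08),.182),('cov on',(.046,-.004,.044),.164),('cov hi',(.046,-.004,.15),.164),('home',(.03,-.004,.044),.164)]:
        X=FP+Rf@pt; print(s,n,tcp(X,R,d).round(3),np.round(planner.ik(tcp(X,R,d),rpy(R)),2) if planner.ik(tcp(X,R,d),rpy(R)) is not None else None)
    R=tool(Rc,s)
    for h in(.044,.2):
        X=CP+Rc@[.03,0,h];a=planner.ik(tcp(X,R),rpy(R));print(s,'grasp',tcp(X,R).round(3),None if a is None else np.round(a,2))
c=dict(np.load('pics/top0.npz'))
for v in range(190,275,8):
    print([ (u,((W(c,u,v)-FP)@Rf*1000).round(0).tolist()) for u in (238,243,248)])
E
```

```text
1 flap [0.656 0.155 0.271] [ 0.41  0.68  0.23 -0.27 -1.57 -0.51]
1 flaphi [0.696 0.149 0.341] [ 0.38  0.69  0.43 -0.27 -1.76 -0.53]
1 cov on [0.612 0.166 0.328] [ 0.45  0.56  0.17 -0.29 -1.62 -0.56]
1 cov hi [0.665 0.158 0.42 ] [ 0.41  0.59  0.45 -0.29 -1.87 -0.59]
1 home [0.626 0.164 0.32 ] [ 0.44  0.59  0.2  -0.29 -1.62 -0.55]
1 grasp [ 0.503 -0.16   0.208] [-0.    0.45 -0.47  0.   -0.65 -0.07]
1 grasp [ 0.503 -0.16   0.364] [-0.    0.26 -0.29  0.   -1.03 -0.07]
-1 flap [0.656 0.155 0.271] [ 0.41  0.68  0.23 -0.27 -1.57  2.64]
-1 flaphi [0.696 0.149 0.341] [ 0.38  0.69  0.43 -0.27 -1.76  2.61]
-1 cov on [0.612 0.166 0.328] [ 0.45  0.56  0.17 -0.29 -1.62  2.58]
-1 cov hi [0.665 0.158 0.42 ] [ 0.41  0.59  0.45 -0.29 -1.87  2.55]
-1 home [0.626 0.164 0.32 ] [ 0.44  0.59  0.2  -0.29 -1.62  2.59]
-1 grasp [ 0.503 -0.16   0.208] [-0.    0.45 -0.47  0.   -0.65  3.07]
-1 grasp [ 0.503 -0.16   0.364] [-0.    0.26 -0.29  0.   -1.03  3.07]
[(238, [-134.0, -149.0, -71.0]), (243, [-84.0, -119.0, 2.0]), (248, [-86.0, -107.0, 4.0])]
[(238, [-114.0, -145.0, -78.0]), (243, [-61.0, -113.0, 3.0]), (248, [-63.0, -102.0, 3.0])]
[(238, [-37.0, -119.0, 2.0]), (243, [-39.0, -108.0, 2.0]), (248, [-41.0, -96.0, 3.0])]
[(238, [-15.0, -113.0, 2.0]), (243, [-17.0, -102.0, 3.0]), (248, [-21.0, -91.0, 1.0])]
[(238, [6.0, -107.0, 3.0]), (243, [4.0, -96.0, 3.0]), (248, [-1.0, -86.0, -2.0])]
[(238, [26.0, -102.0, 1.0]), (243, [23.0, -92.0, 0.0]), (248, [22.0, -80.0, 2.0])]
[(238, [45.0, -97.0, -1.0]), (243, [44.0, -86.0, 1.0]), (248, [42.0, -76.0, 0.0])]
[(238, [66.0, -92.0, 1.0]), (243, [64.0, -81.0, 2.0]), (248, [62.0, -70.0, 2.0])]
[(238, [85.0, -87.0, 2.0]), (243, [83.0, -76.0, 1.0]), (248, [81.0, -66.0, 2.0])]
[(238, [104.0, -82.0, 1.0]), (243, [102.0, -71.0, 2.0]), (248, [98.0, -61.0, -2.0])]
[(238, [44.0, -109.0, -169.0]), (243, [40.0, -97.0, -172.0]), (248, [39.0, -84.0, -168.0])]
```

```bash
python3 - <<'E'
from h import *
from workcell import env,planner,claw,capture
Rf=Rface(FY);R=tool(Rf,1)
env.move_to(tcp(FP+Rf@[-.0,0,.17],R),rpy(R))
claw.gripper_to(0.0)
s=env.observe();print(s['t'],s['contact_force'],s['width'],s['tool_pos'])
c=capture("wrist");cv2.imwrite("pics/w1.png",c["img"]);np.savez("pics/w1.npz",**c)
E
```

```text
4.5917 [-0.02621886 -0.85099944  0.16288906] 0.00039307219852290705 [0.71313401 0.14617909 0.41426299]
```

View pics/w1.png

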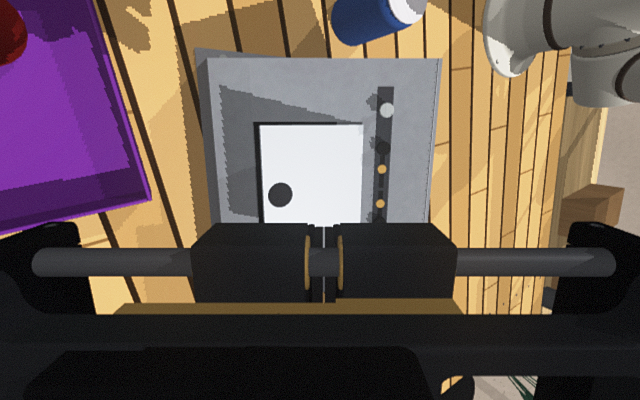

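The wrist view shows the face from directly above, with the right stud head at (387,110) and the face's +y corners near (207,57) and (441,58). I'll compare these with the fit, then push the flap.

```bash
python3 - <<'E'
from h import *
from workcell import env,planner,claw,capture
Rf=Rface(FY);R=tool(Rf,1)
c=dict(np.load('pics/w1.npz'))
for f in[(-.1125,.125,0),(.1125,.125,0),(.062,.0763,.0115)]: print(f,P(c,FP+Rf@f).round(1))
X0=FP+Rf@[-.022,0,.11]
env.movel(tcp(X0,R,.182),feed=.2)
hit=env.movel(tcp(FP+Rf@[-.022,0,.0],R,.182),feed=.06,force_limit=12)
s=env.observe();print(hit,s['t'],s['contact_force'],((s['tool_pos']+.182*R[:,2]-FP)@Rf).round(4))
hit=env.movel(tcp(FP+Rf@[-.022,0,-.005],R,.182),feed=.02,force_limit=12)
s=env.observe();print(hit,s['t'],s['contact_force'],((s['tool_pos']+.182*R[:,2]-FP)@Rf).round(4))
E
```

```text
(-0.1125, 0.125, 0) [206.1  59.4]
(0.1125, 0.125, 0) [441.2  59.5]
(0.062, 0.0763, 0.0115) [388.1 112. ]
False 7.0083 [ 2.21855467 -0.34490572  2.59378183] [-0.0219  0.      0.0007]
True 7.2333 [1.39562029 2.30247887 3.56768693] [-0.0214 -0.0001  0.0007]
```

```bash
python3 - <<'E'
from h import *
from workcell import env,planner,claw,capture
Rf=Rface(FY);R=tool(Rf,1)
hit=env.movel(tcp(FP+Rf@[-.022,0,-.006],R,.182),feed=.02,force_limit=15)
s=env.observe();print(hit,s['t'],s['contact_force']@Rf,((s['tool_pos']+.182*R[:,2]-FP)@Rf).round(4))
env.movel(tcp(FP+Rf@[0,0.09,.15],R,.164),feed=.3)
c=capture("wrist");cv2.imwrite("pics/w2.png",c["img"]);np.savez("pics/w2.npz",**c)
c=capture("top");cv2.imwrite("pics/t2.png",c["img"]);np.savez("pics/t2.npz",**c)
env.movel(tcp(FP+Rf@[0,-0.14,.15],R,.164),feed=.3)
c=capture("wrist");cv2.imwrite("pics/w3.png",c["img"]);np.savez("pics/w3.npz",**c)
print(env.observe()['t'])
E
```

```text
True 7.5 [ 0.47140471 -1.07768413  4.70841636] [-0.0208 -0.0002  0.0007]
9.25
```

View pics/w3.png

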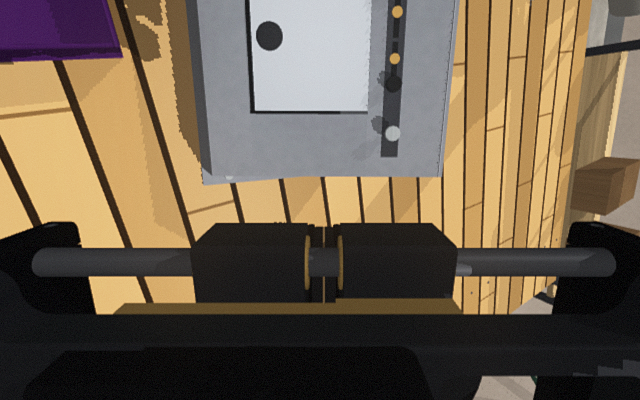

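View pics/t2.png

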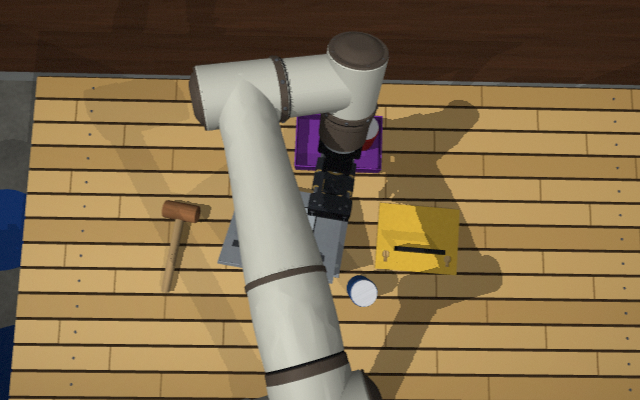

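The flap now looks flush in w3, and the left stud is at (392,133). I'll check the flap's depth and refine the stud and face geometry from the wrist view.

```bash
python3 - <<'E'
from h import *
Rf=Rface(FY)
c=dict(np.load('pics/w3.npz'))
for u,v in[(350,50),(300,50),(265,70),(260,100),(300,100),(230,60),(300,140),(420,80),(420,150),(230,150)]:print(u,v,((W(c,u,v)-FP)@Rf*1000).round(1))
for f in[(-.1125,-.125,0),(.1125,-.125,0),(.062,-.0837,.0115),(.062,-.04,.0075)]: print(f,P(c,FP+Rf@f).round(1))
a=cv2.resize(c['img'][0:190,340:460],None,fx=4,fy=4,interpolation=cv2.INTER_CUBIC);cv2.imwrite('pics/w3z.png',a[:600])
c=dict(np.load('pics/w2.npz'))
for f in[(-.1125,.125,0),(.1125,.125,0),(.062,.0763,.0115),(.062,.04,.0075)]: print(f,P(c,FP+Rf@f).round(1))
cv2.imwrite('pics/w2z.png',cv2.resize(c['img'][60:240,180:480],None,fx=2.6,fy=2.6,interpolation=cv2.INTER_CUBIC))
E
```

```text
350 50 [20.8 -9.9 -0.1]
300 50 [-23.7  -9.8  -0.9]
265 70 [-55.6 -26.5  -0.1]
260 100 [-61.4 -52.4   0.2]
300 100 [-24.4 -52.3  -0.8]
230 60 [-86.3 -18.5   1.2]
300 140 [-24.9 -88.7   0.8]
420 80 [ 84.5 -35.    1.4]
420 150 [ 90.1 -97.8   0. ]
230 150 [-91.9 -98.2   2.3]
(-0.1125, -0.125, 0) [211.8 177.1]
(0.1125, -0.125, 0) [440.7 178.1]
(0.062, -0.0837, 0.0115) [394.2 135.5]
(0.062, -0.04, 0.0075) [396.2  85.1]
(-0.1125, 0.125, 0) [208.7 155.7]
(0.1125, 0.125, 0) [443.  156.6]
(0.062, 0.0763, 0.0115) [389.8 208.5]
(0.062, 0.04, 0.0075) [386.9 242. ]
```

View pics/w3z.png

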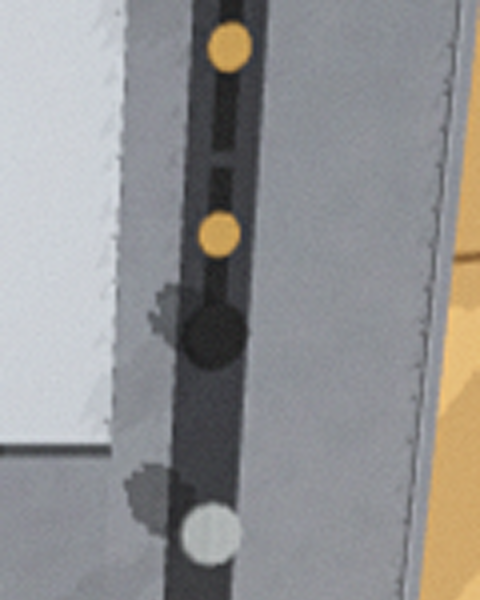

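View pics/w2z.png

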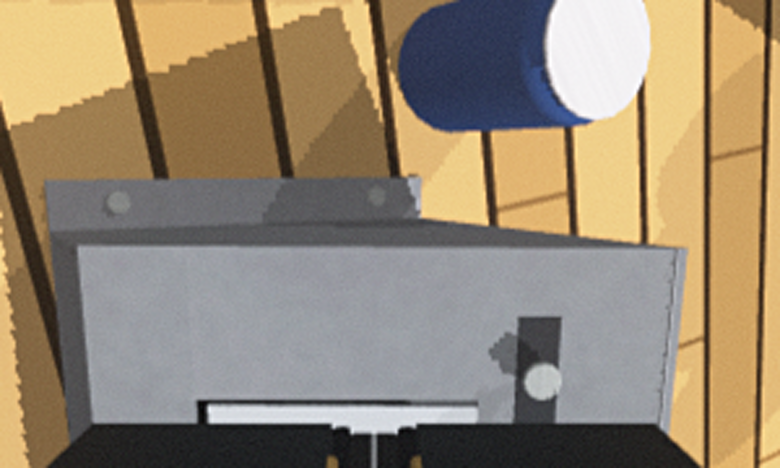

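```bash
python3 - <<'E'
from h import *
from workcell import env,planner,claw,capture
Rf=Rface(FY);Rc=Rcov(CY);R=tool(Rc,1)
env.move_to(tcp(FP+Rf@[0,0,.2],tool(Rf)),rpy(tool(Rf)))
for n,y in(('w4',-.14),('w5',.09)):
    X=tcp(CP+Rc@[0,y,.15],R)
    env.move_to(X,rpy(R)); env.pause(.2)
    s=env.observe();print(s['t'],s['tool_pos']-X,s['contact_force'])
    c=capture("wrist");cv2.imwrite(f"pics/{n}.png",c["img"]);np.savez(f"pics/{n}.npz",**c)
    for f in[(.046,-.08,.004),(.046,.08,.004),(.03,0,.051),(.085,-.105,.004),(.085,.105,.004)]: print(f,P(c,CP+Rc@f).round(1))
claw.gripper_to(.085)
E
```

```text
11.1167 [0.0012567  0.00082044 0.00012012] [ 0.17267012 -0.96486882 -0.73703963]
(0.046, -0.08, 0.004) [374.2 128.7]
(0.046, 0.08, 0.004) [382.8 -76.1]
(0.03, 0, 0.051) [367.2  16.1]
(0.085, -0.105, 0.004) [414.  155.6]
(0.085, 0.105, 0.004) [ 434.3 -114.3]
12.2833 [0.00048944 0.00137392 0.00015057] [-0.69117478  0.52864676  0.65593591]
(0.046, -0.08, 0.004) [364.3 338.4]
(0.046, 0.08, 0.004) [370.2 200.8]
(0.03, 0, 0.051) [356.6 299.3]
(0.085, -0.105, 0.004) [397.6 357.2]
(0.085, 0.105, 0.004) [411.4 176. ]
```

View pics/w4.png

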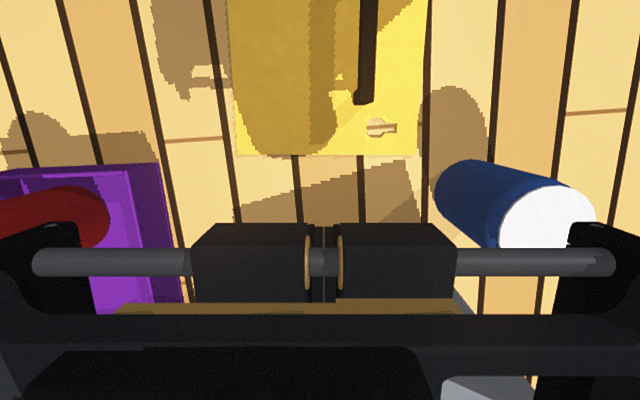

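View pics/w5.png

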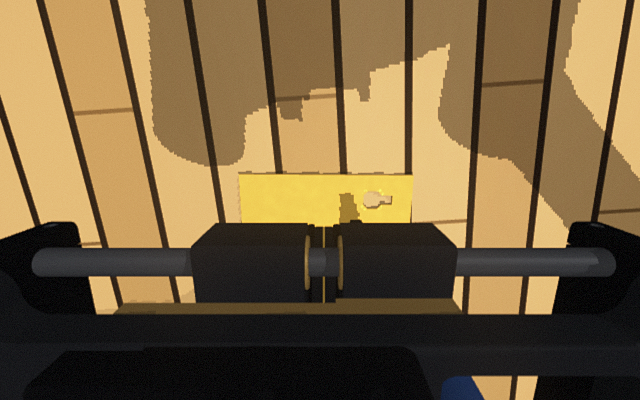

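```bash
python3 - <<'E'
from h import *
a=dict(np.load('pics/w4.npz'))['img'][90:170,340:440]
b=dict(np.load('pics/w5.npz'))['img'][160:240,340:440]
z=lambda a:cv2.resize(a,None,fx=6,fy=6,interpolation=cv2.INTER_CUBIC)
cv2.imwrite('pics/k4.png',z(a));cv2.imwrite('pics/k5.png',z(b))
E
```

```text
(no output)
```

View pics/k4.png

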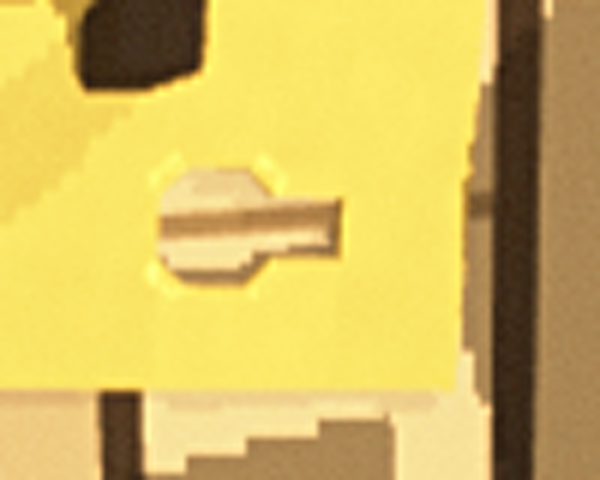

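View pics/k5.png

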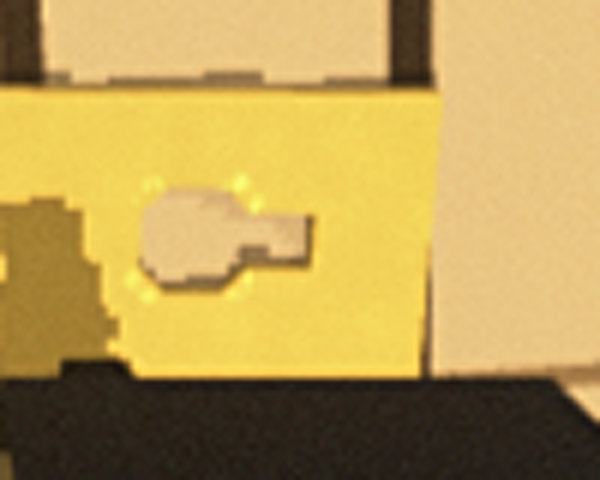

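Both keyholes are clearly visible, with entry centres at about (376,128) in w4 and (372,200) in w5. In wrist-camera terms the cover is about +2.2 mm in x and +1 mm in y from the top-camera fit, and the studs are at face x≈60.4 mm, y_mid≈-1.4 mm. I'll grasp next.

```bash
python3 - <<'E'
from h import *
from workcell import env,planner,claw,capture
Rc=Rcov(CY);R=tool(Rc,1)
CPw=CP+Rc@[.0015,.001,0]
H=CPw+Rc@[.03,0,0]
env.move_to(tcp(H+[0,0,.15],R),rpy(R))
print(env.movel(tcp(H+[0,0,.044],R),feed=.1,force_limit=15))
env.pause(.2)
s=env.observe();print(s['t'],s['tool_pos']-tcp(H+[0,0,.044],R),s['contact_force'])
claw.gripper_to(.0,force=55)
env.pause(.2)
s=env.observe();print(s['t'],s['tool_pos']-tcp(H+[0,0,.044],R),s['contact_force'],s['wrist_torque'],s['width'])
env.movel(tcp(H+[0,0,.25],R),feed=.15)
s=env.observe();print(s['t'],s['tool_pos']-tcp(H+[0,0,.25],R),s['contact_force'],s['wrist_torque'],s['width'])
for n in("wrist","top","side"):
    c=capture(n);cv2.imwrite(f"pics/{n}6.png",c["img"]);np.savez(f"pics/{n}6.npz",**c)
E
```

```text
False
15.7 [1.25087157e-04 8.03472488e-06 5.82146100e-04] [-0.51080999  0.40265953  0.02556073]
17.075 [ 4.34213238e-05 -1.52692757e-05 -4.82067051e-06] [0.89060578 0.90049606 0.57530539] [-0.01754127  0.06119699 -0.04878677] 0.01112755686532578
18.6 [-2.50169932e-04  6.84677623e-05 -1.12634885e-03] [-0.03685977  0.19713152 -4.30351972] [-0.06517276  0.22186106 -0.03087205] 0.011302340400015525
```

View pics/wrist6.png

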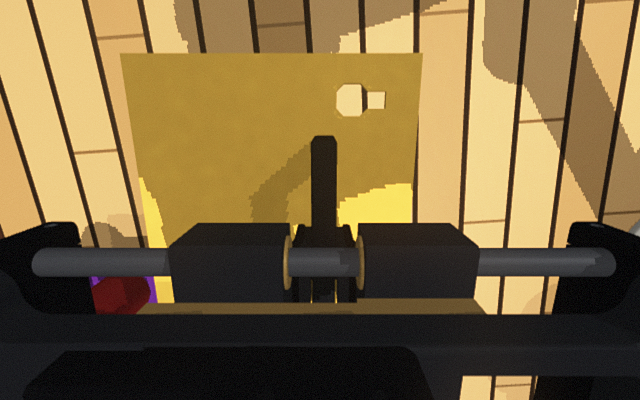

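View pics/side6.png

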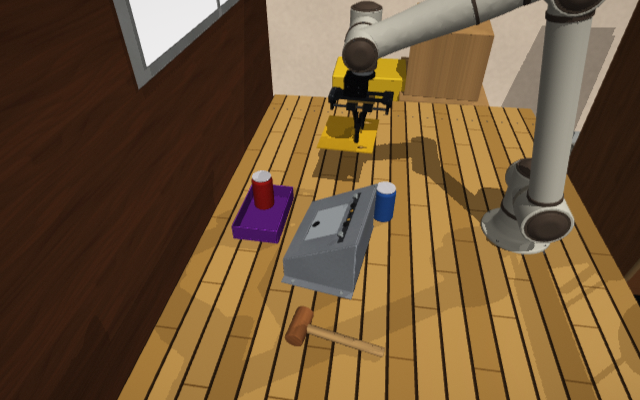

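The cover is gripped (width 11.3 mm) and lifted, and the +y entry hole is at (350,100). Because the jaws centre the bar, I can use this view to calibrate the wrist camera's bias.

```bash
python3 - <<'E'
from h import *
from workcell import env
c=dict(np.load('pics/wrist6.npz'));s=env.observe()
R=Ro.from_euler('xyz',s['eef_rot']).as_matrix()
Rc=np.stack([R[:,1],-R[:,0]*1,-R[:,2]],1)
# tool y = x_c ; x_t = x_c × (-z_c) = y_c
Rc=np.stack([R[:,1],R[:,0],-R[:,2]],1);print(np.linalg.det(Rc),Rc.round(3).tolist())
O=s['tool_pos']+.164*R[:,2]-Rc@[.03,0,.044]
for f in[(.046,.08,.004),(.085,.105,.004),(-.085,.105,.004),(.03,.05,.051)]:print(f,P(c,O+Rc@f).round(1))
im=c['img'];cv2.imwrite('pics/k6.png',cv2.resize(im[40:240,110:440],None,fx=2.4,fy=2.4,interpolation=cv2.INTER_CUBIC))
cv2.imwrite('pics/k6b.png',cv2.resize(im[40:160,300:430],None,fx=5,fy=5,interpolation=cv2.INTER_CUBIC))
E
```

```text
1.0 [[-0.998, -0.068, 0.002], [0.068, -0.998, -0.0], [0.002, -0.0, 1.0]]
(0.046, 0.08, 0.004) [350.2  99.8]
(0.085, 0.105, 0.004) [421.3  52.6]
(-0.085, 0.105, 0.004) [116.   52.6]
(0.03, 0.05, 0.051) [322.3 162.7]
```

View pics/k6b.png

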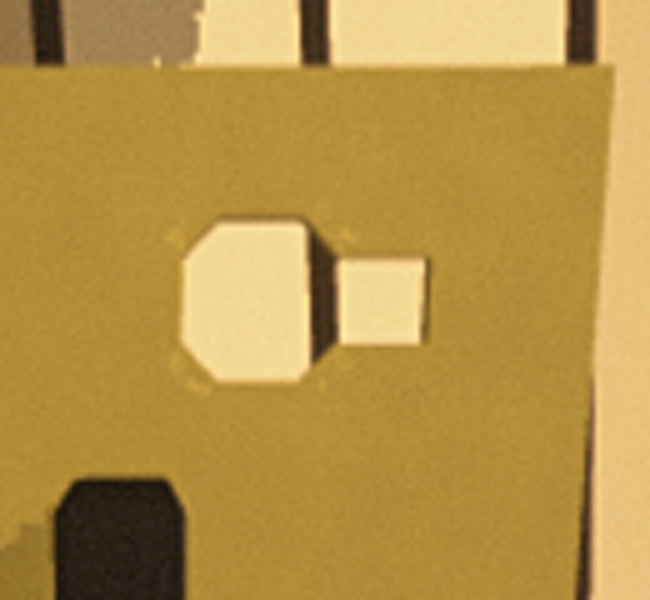

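```bash
cat >> h.py <<'E'
Rf=Rface(FY);RT=tool(Rf)
def pose(x,y,z): # cover origin in face coords -> TCP
    return tcp(FP+Rf@[x+.03,y,z+.044],RT)
def where(s): return (s['tool_pos']+.164*RT[:,2]-FP)@Rf-[.03,0,.044]
E
python3 - <<'E'
from h import *
from workcell import env,planner,claw,capture
env.move_to(pose(.013,-.0015,.10),rpy(RT))
env.movel(pose(.013,-.0015,.022),feed=.12,force_limit=10)
env.pause(.2)
s=env.observe();print(s['t'],where(s).round(4),s['contact_force']@Rf,s['wrist_torque'],s['width'],(s['eef_rot']-rpy(RT)).round(4))
for n in("wrist","side"):
    c=capture(n);cv2.imwrite(f"pics/{n}7.png",c["img"]);np.savez(f"pics/{n}7.npz",**c)
    im=c['img']
    if n=="wrist":
        cv2.imwrite('pics/k7.png',cv2.resize(im[40:160,300:430],None,fx=5,fy=5,interpolation=cv2.INTER_CUBIC))
        for d in [(.059,.0785,.0115),(.059,.0785,0)]:print(P(c,FP+Rf@d))
E
```

```text
21.0333 [ 0.0131 -0.0014  0.0228] [-1.35931455  0.81468198 -3.85096085] [-0.25621671 -1.52007158 -0.00969466] 0.011695383331724544 [ 0.0015  0.0007 -0.0002]
[349.56195361 101.35339989]
[348.14848272 102.38606234]
```

View pics/k7.png

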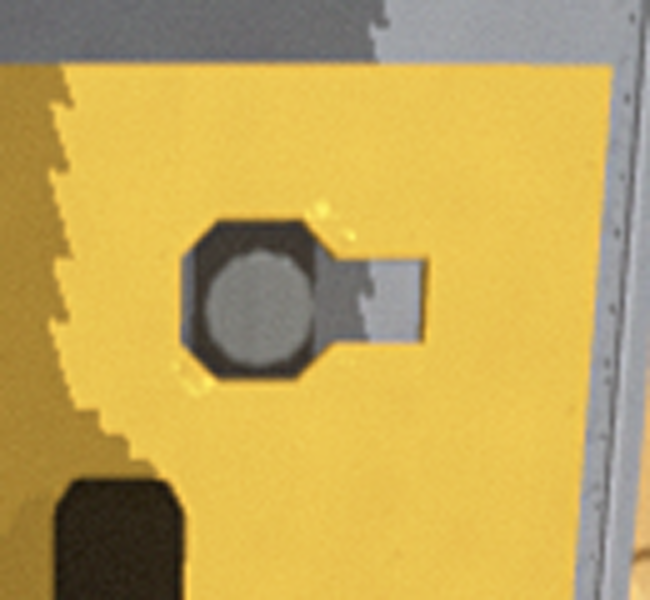

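View pics/side7.png

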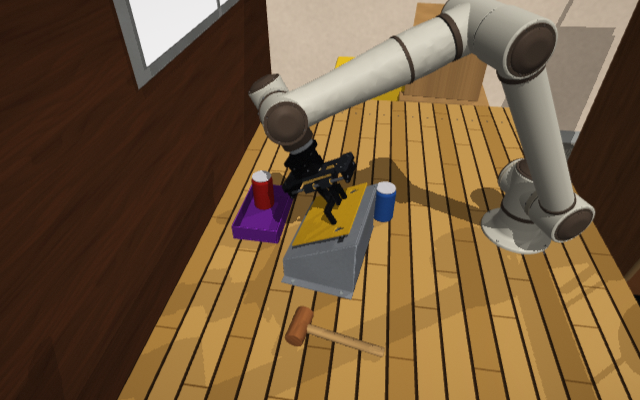

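The stud head is visible through the entry hole: the head is at about (351.6,101.2) and the hole centre at (352.4,99.4). I'll correct for parallax by intersecting both rays with their planes.

```bash
python3 - <<'E'
from h import *
c=dict(np.load('pics/wrist7.npz'))
def ray(px,zf):
    a=(W(c,*px,.1)-FP)@Rf;b=(W(c,*px,.5)-FP)@Rf
    return a+(b-a)*(zf-a[2])/(b[2]-a[2])
g=lambda a:(np.array(a)+.5)/5-.5+(300,40)
h=ray(g((264,299)),.0268)
for dz in(0,.0015):
    s=ray(g((260,308)),.0115+dz);print(h,s,s-h)
E
```

```text
[0.05938699 0.07870702 0.0268    ] [0.06027529 0.07859241 0.0115    ] [ 0.0008883  -0.00011461 -0.0153    ]
[0.05938699 0.07870702 0.0268    ] [0.06014522 0.07850636 0.013     ] [ 0.00075824 -0.00020066 -0.0138    ]
```

```bash
python3 - <<'E'
from h import *
from workcell import env,planner,claw,capture
x,y=.0138,-.0016
for z,f in((.014,8),(.009,8),(.006,12),(.0035,14),(.002,14)):
    h=env.movel(pose(x,y,z),feed=.03,force_limit=f)
    s=env.observe();print(z,h,s['t'],where(s).round(4),(s['contact_force']@Rf).round(1),s['wrist_torque'].round(2))
    if h: break
c=capture("wrist");im=c['img'];np.savez("pics/wrist8.npz",**c)
cv2.imwrite('pics/k8.png',cv2.resize(im[40:160,300:430],None,fx=5,fy=5,interpolation=cv2.INTER_CUBIC))
E
```

```text
0.014 False 21.55 [ 0.0138 -0.0017  0.0137] [-1.7 -0.6 -3.2] [-0.21 -1.52  0.  ]
0.009 False 21.8667 [ 0.0138 -0.0016  0.0089] [-2.   0.4 -3. ] [-0.29 -1.52 -0.04]
0.006 False 22.1167 [ 0.014  -0.0016  0.0071] [-1.2  0.3 -0.2] [-0.23 -1.47  0.04]
0.0035 False 22.3667 [ 0.014  -0.0015  0.0049] [-1.8  0.4  5.8] [-0.3  -1.46 -0.02]
0.002 False 22.6167 [ 0.014  -0.0015  0.0036] [-1.6  0.4  7.5] [-0.24 -1.41  0.04]
```

View pics/k8.png

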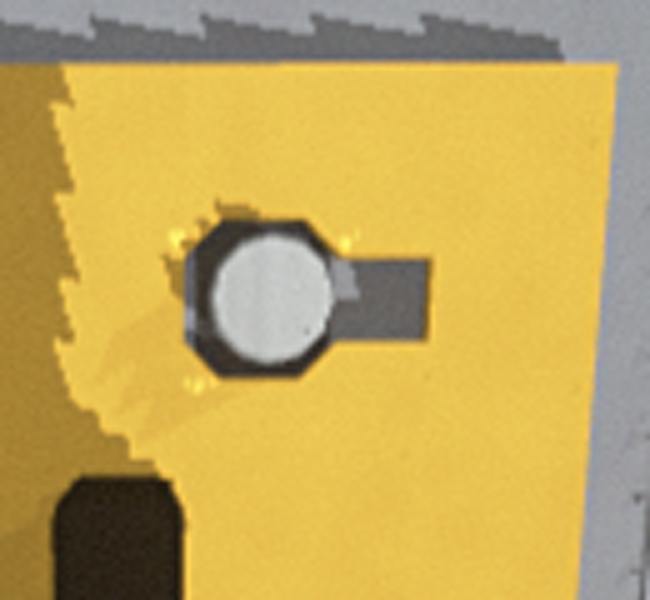

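```bash
python3 - <<'E'
from h import *
from workcell import env,planner,claw,capture
y=-.0016
h=env.movel(pose(.0138,y,.0),feed=.02,force_limit=14)
s=env.observe();print(h,s['t'],where(s).round(4),(s['contact_force']@Rf).round(1),s['wrist_torque'].round(2))
for x in(.010,.006,.003,.0,-.002,-.004,-.006):
    h=env.movel(pose(x,y,0.),feed=.03,force_limit=10)
    s=env.observe();print(x,h,s['t'],where(s).round(4),(s['contact_force']@Rf).round(1),s['wrist_torque'].round(2))
    if h: break
c=capture("wrist");im=c['img'];np.savez("pics/wrist9.npz",**c)
cv2.imwrite('pics/k9.png',cv2.resize(im[40:160,300:430],None,fx=5,fy=5,interpolation=cv2.INTER_CUBIC))
E
```

```text
False 22.9167 [ 0.0142 -0.0015  0.0025] [-1.8 -0.1 10. ] [-0.31 -1.23  0.09]
0.01 False 23.1917 [ 0.0114 -0.0015  0.0025] [ 4.1 -0.2 11. ] [-0.05  0.14 -0.03]
0.006 False 23.475 [ 0.0077 -0.0014  0.0026] [ 4.4  0.1 11.5] [-0.03  0.43 -0.01]
0.003 False 23.725 [ 0.0048 -0.0014  0.0027] [ 4.8 -0.9 11.1] [ 0.07  0.55 -0.01]
0.0 False 23.975 [ 0.0018 -0.0014  0.0027] [ 4.3  0.3 11.8] [0.1  0.64 0.06]
-0.002 False 24.225 [-0.     -0.0014  0.0028] [ 5.2  1.  11.9] [0.07 0.83 0.  ]
-0.004 False 24.475 [-0.002  -0.0014  0.0028] [ 5.3  0.8 12.1] [0.14 0.84 0.02]
-0.006 False 24.725 [-0.0032 -0.0015  0.0029] [ 8.8 -0.4 13.4] [ 0.43  1.9  -0.1 ]
```

View pics/k9.png

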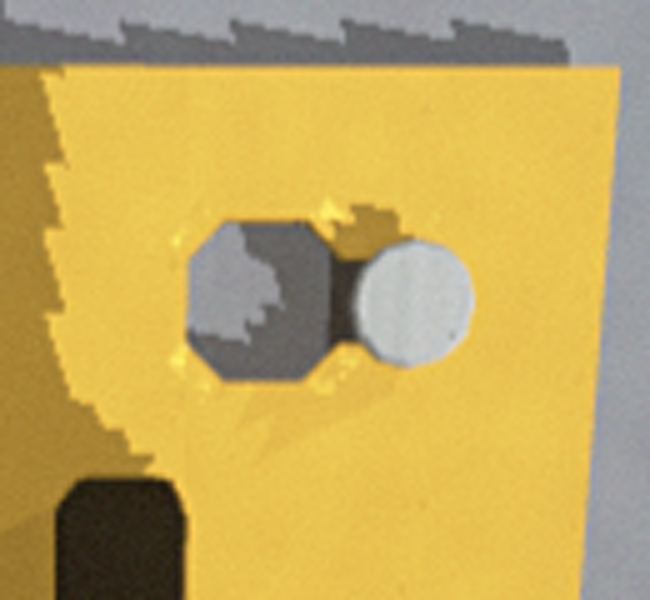

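```bash
python3 - <<'E'
from h import *
from workcell import env,planner,claw,capture
y=-.0016
def st(*a):
    s=env.observe();print(*a,s['t'],where(s).round(4),(s['contact_force']@Rf).round(1),s['wrist_torque'].round(2),s['width'])
h=env.movel(pose(-.009,y,0.),feed=.02,force_limit=8);st(h)
env.movel(pose(-.0045,y,.004),feed=.02);st('relax')
claw.gripper_to(.04);st('open')
env.movel(pose(-.0035,y,.06),feed=.1);st('up')
env.movel(pose(-.0035,y+.09,.13),feed=.2)
c=capture("wrist");cv2.imwrite("pics/w10.png",c['img']);np.savez("pics/w10.npz",**c)
env.movel(pose(-.0035,y-.14,.13),feed=.25)
c=capture("wrist");cv2.imwrite("pics/w11.png",c['img']);np.savez("pics/w11.npz",**c)
c=capture("side");cv2.imwrite("pics/s11.png",c['img']);st()
E
```

```text
True 24.9833 [-0.0043 -0.0016  0.0032] [ 0.6 -0.4  4.2] [ 0.06 -0.39 -0.16] 0.011109291014485899
relax 25.2333 [-0.0042 -0.0017  0.0038] [ 1.5 -1.1  3.7] [ 0.11 -0.52 -0.26] 0.011477372812369052
open 26.025 [-0.0045 -0.0016  0.004 ] [ 0.9  0.2 -0.8] [-0.07 -0.99 -0.02] 0.03991282062186765
up 26.7333 [-0.0036 -0.0016  0.0594] [ 0.2 -0.2 -1. ] [-0.18 -0.94 -0.  ] 0.04003926871260259
28.6667 [-0.0034 -0.1404  0.1306] [-0.2  0.  -0.6] [-0.21 -0.96  0.  ] 0.04029766466748564
```

View pics/w11.png

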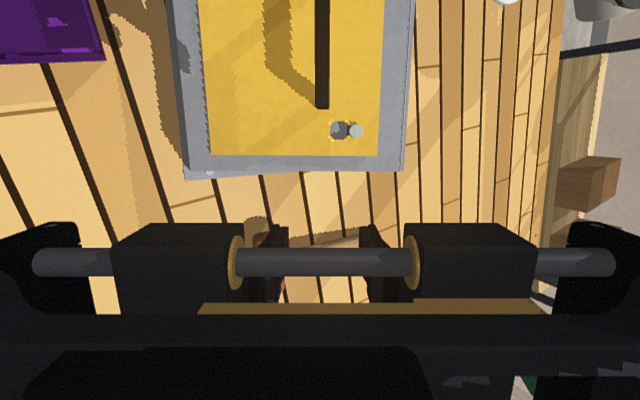

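View pics/w10.png

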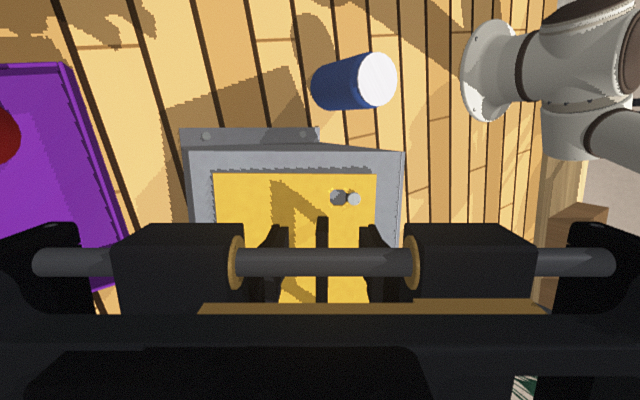

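View pics/s11.png

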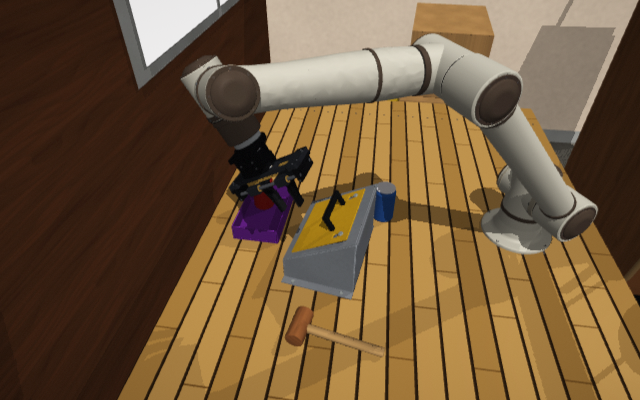

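Both heads sit at the slot ends, at (355,131) in w11 and (354,198) in w10. The cover has been let go and is flat. I'll check the offsets numerically.

```bash
python3 - <<'E'
from h import *
a=dict(np.load('pics/w11.npz'))['img'][110:150,310:380]
b=dict(np.load('pics/w10.npz'))['img'][178:218,310:380]
z=lambda a:cv2.resize(a,None,fx=10,fy=7,interpolation=cv2.INTER_CUBIC)
cv2.imwrite('pics/k12.png',np.vstack([z(a),z(b)]))
for n in('w10','w11'):
    c=dict(np.load(f'pics/{n}.npz'));m=[]
    for v in range(0,222):
        for u in range(190,400):
            f=(W(c,u,v)-FP)@Rf
            if -.08<f[0]<.08 and abs(f[1])<.1 and abs(f[2])<.02 and not(abs(f[0]-.027)<.02 and abs(f[1])<.07) and abs(abs(f[1])-.08)>.015:m.append(f)
    m=np.array(m);k=np.linalg.lstsq(np.c_[m[:,:2],np.ones(len(m))],m[:,2],rcond=None)[0];print(n,len(m),k.round(4),'z at slots',k@[.06,0,1]-.004)
E
```

```text
w10 2044 [ 0.0261 -0.0009  0.0071] z at slots 0.004716938269690881
w11 15110 [ 0.0265 -0.0015  0.0071] z at slots 0.004670941130659214
```

View pics/k12.png

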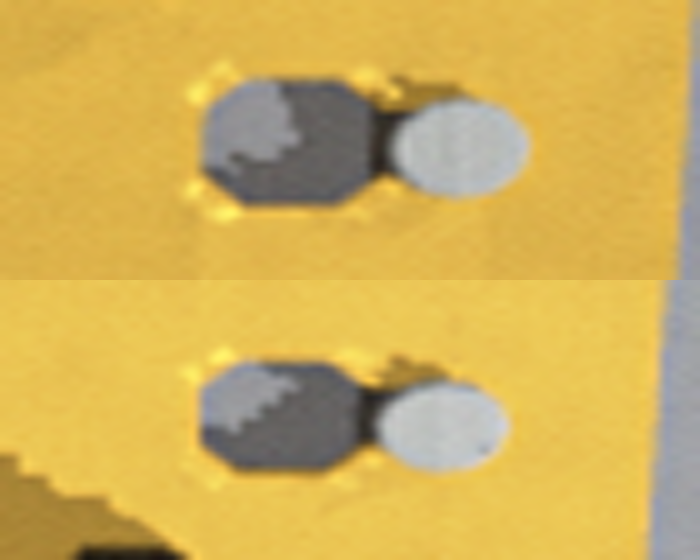

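```bash
python3 - <<'E'
from workcell import env,order,capture
import cv2
c=capture("top");cv2.imwrite("pics/t12.png",c['img'])
print(env.observe()['t'],order.hand_in())
E
```

```text
the job is handed in; nothing more can be done
28.7167 None
```

View pics/t12.png

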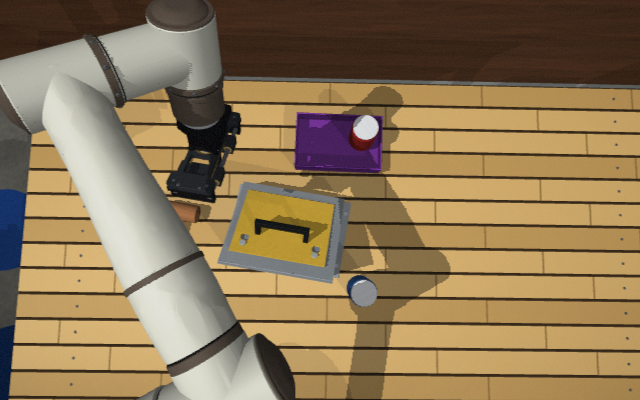

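The chute is closed and I handed the job in at 28.7 s. I pushed the flap shut, took the cover by its handle and lined it up by looking at a stud head through its entry hole. Then I pressed it onto the buffers, slid it down until I felt the slot ends stop it, and let go.

**Last checks**
- **Seating:** Both stud heads are at the closed ends of the slots. The underside there is about 4.7 mm off the face by camera depth (limit 6.5), and the cover is tilted about 0.026 rad (limit 0.07).
- **Forces:** The tool forces I read while fitting the cover stayed under about 16 N.
- **Flap:** It measured flush to about 1 mm below the face before the cover went on; I could not see it afterwards.
- **Release and other items:** The gripper is clear of everything. The cans and tray look unmoved; the arm partly hid the mallet, whose visible part looked in place.

**What disagreed**
- **Travel along the slope:** From the last pictures the heads sit about 17.5 mm from the entry-hole centres, against a nominal 16 mm. While I still held the cover the same measure read about 16.0 mm. I put the gap down to clearance at the slot end and picture resolution, since even 17.5 mm is within tolerance.
- **Camera positions:** The top and wrist cameras disagreed by 1–3 mm on where the studs and cover were. I went with the direct view through the hole.

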